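# Wedge a rocking reactor stand until it stands firm

## Task

The reactor stand rocks because its near right foot, seen from the robot, is seized too short and hangs clear of the bench. With the fingertips, slide the grey plastic wedge along the bench, thin end first, under that foot just until the stand no longer rocks: all four corners bearing and the stand still level, not jacked up. Then press down on the base above that foot to feel that it stands firm, and leave it so; pick nothing up, do not shove the stand along, and leave the bottles and the wrench alone.

Things in the scene. Friction and masses are not known exactly. Their poses are not given: they have to be found in the camera images.
- stand: Loose reactor stand, about 3 kg: a flat square grey metal base box, 260 x 260 mm, its underside 28 mm and its top 68 mm above the bench, on four round rubber levelling feet at x, y = +-112 mm. Origin: centre of the base at bench level; x points to the far edge with the light frame, y to the left edge, z up. Sideways pushes over about 9 N at a corner begin to shift it.
- vessel_head (a point): Middle of the steel head of the glass vessel that stands near the middle of the base; the head is 148 mm across, the motor on it reaches 360 mm above the bench. A grey slotted-angle frame, 330 mm high, stands along the base's far (+x) edge. Keep clear of both.
- short_foot (a point): Axis of the short foot, near right (x, y = -112, -112 mm in the stand), where it enters the base's underside, 28 mm above the bench; axes as the stand's. The foot's round pad, 27 mm across and 4 mm in from both side faces of the base, hangs 5.5 to 10 mm above the bench (not told how much). Untreated, about 2 N down on this corner rocks it to the bench; let go, it rocks back.
- short_corner (a point): Point on the top face of the base straight above the short foot's axis, 68 mm above the bench, 18 mm in from both side faces; axes as the stand's. Press down here to test, with 4 N or more for half a second; the top is free for about 90 mm towards the vessel.
- wedge: Hard smooth light-grey plastic wedge, 60 g, 110 x 36 mm, 3 mm thick at the thin end (x = +55 mm) rising evenly to 20 mm at the upright flat thick end (x = -55 mm), near which a dark hanging hole shows. Lies flat right of the stand, thin end roughly towards the short foot. Origin: centre of its underside, z up. Slides easily to the foot; then a push of 3 to 6 N leaves it snug, and it stays.
- foot_far_right: Far right foot of the stand (its x, y = 112, -112 mm), stands on the bench; origin at the centre of its underside.
- foot_far_left: Far left foot of the stand (its x, y = 112, 112 mm), stands on the bench; origin at the centre of its underside.
- foot_near_left: Near left foot of the stand (its x, y = -112, 112 mm), stands on the bench; origin at the centre of its underside.
- bottle_a: Upright glass bottle with a screw cap, 70 mm across, 140 mm high; origin at the centre of its underside. Leave alone.
- bottle_b: Upright glass bottle with a screw cap, 68 mm across, 130 mm high; origin at the centre of its underside. Leave alone.
- wrench: Steel wrench lying flat, 180 mm long along its x, 38 mm wide, 8 mm thick; origin at its centre on the bench. Leave alone.
Things that resemble listed ones, but are neither listed nor needed, are in the scene too. Several things look just like the wedge: the one meant starts farthest to the robot's left.

How it is judged:
On the way, in this order (a step that is already met when the one before it is completed fails the run):
1. the wedge is snug under the short foot: it carries part of the stand, the other three feet still bear and the stand is level (contact force between stand and wedge above 0.5 N and contact force between each of foot_far_right, foot_far_left, foot_near_left and anything else above 0.3 N and x of short_corner in the frame of wedge between -0.01 and 0.06 m and y of short_corner in the frame of wedge between -0.02 and 0.02 m and angle between wedge's own z axis and vertical below 0.05 rad and angle between stand's own z axis and vertical below 0.007 rad), for 0.2 s.
2. with the wedge in place, the fingers press down on the base near the short foot's corner and it does not give (contact force between the fingers and stand above 3 N and horizontal distance between the grasp point and short_corner below 0.06 m and height (world z) of the grasp point above 0.068 m and contact force between stand and wedge above 0.5 N and x of short_corner in the frame of wedge between -0.01 and 0.06 m and y of short_corner in the frame of wedge between -0.02 and 0.02 m and angle between wedge's own z axis and vertical below 0.05 rad and angle between stand's own z axis and vertical below 0.007 rad), for 0.2 s.
At the end, for the whole second after the job is handed in: The wedge lies flat on the bench under the short foot, thin end in (foot's axis within 20 mm of the wedge's long centre line) and carries more than 0.5 N of the stand; each of the other three feet still bears more than 0.3 N; the stand is level to 0.007 rad and at rest (all of step 1 and linear speed of each of stand, wedge below 0.01 m/s); the robot touches nothing.
It fails at once if the wedge is lifted or tipped up (height (world z) of wedge above 0.012 m or angle between wedge's own z axis and vertical above 0.3 rad).
It fails at once if the stand is shoved more than 30 mm, lifted or tipped (distance of stand from where it was at the start of the episode above 0.03 m or angle between stand's own z axis and vertical above 0.09 rad).
It fails at once if the glass bottle on the right is moved more than 20 mm or tipped (distance of bottle_a from where it was at the start of the episode above 0.02 m or angle between bottle_a's own z axis and vertical above 0.3 rad).
It fails at once if the glass bottle nearer the stand is moved more than 20 mm or tipped (distance of bottle_b from where it was at the start of the episode above 0.02 m or angle between bottle_b's own z axis and vertical above 0.3 rad).
It fails at once if the wrench is moved more than 20 mm or tipped (distance of wrench from where it was at the start of the episode above 0.02 m or angle between wrench's own z axis and vertical above 0.3 rad).
It also fails if it takes over 64 s, if anything falls off the work surface, if the arm or the gripper's body presses on something with over 40 N, if the wrist force passes 120 N, or if a joint passes its speed limit or range.

## Robot

A 6-joint arm with a two-finger parallel gripper is mounted at the origin on the work surface. World frame = base frame: x ahead of the robot, y to its left, z up, the work surface at z = 0. Lengths are in m, angles in rad, forces in N, time in s.
With the tool pointing down it reaches from about 0.35 to 0.975 m from the base axis. Payload 17.4 kg.
Tool frame: the origin (TCP) lies at the very end of the fingers, on their centre line; the grasp point (between the pads) lies 19 mm behind it; z points along the fingers, y is the direction in which the jaws open and shut (so a half turn about z gives the same grasp; the last joint's range is limited). The gripper opens to 85 mm and grips with 20 to 120 N. Pads are 22 mm wide; open, the fingers measure 114 mm over their backs; the gripper's body (76 mm by 85 mm) begins 54 mm behind the grasp point. The pads swing forward as they close: fully open they stand 13 mm farther back than shut.
Start: joints at [-1.158, 0.116, 1.442, -0, 1.584, -0.038], TCP at [0.294, -0.608, 0.231] pointing down, gripper open.
Joint ranges: [-2.83, 2.83], [-0.83, 2.19], [0.07, 2.5], [-1.14, 4.28], [0.01, 3], [-2.97, 2.97]. Speed limits (rad/s): [1.89, 1.89, 2.22, 3.14, 3.14, 3.14].

## Interface

Orientations are given as [roll, pitch, yaw] about the fixed x, y, z axes, in that order (R = Rz(yaw) Ry(pitch) Rx(roll)).
In Python, from cell import observe, viewer, manip gives the robot as it stands.
- The arm moves only by the tool arm_command, never from a script. Its argument "rows" is a list of rows, each an object of numbers: "x", "y", "z": the shift along the tool's x, y, z in mm; "twist": the turn about the tool's z in degrees. A call has 1 to 12 rows; each row is the pose to reach, as a shift and turn from the pose measured when the call began, along the tool's axes at that moment; what a row does not reach only later rows make up. A row lasts 1/12 s, in which the tool goes at most 41.7 mm and 7.16 degrees, less where a joint would pass 70% of its speed; a pose out of reach is approached as far as the arm can. A call with a gripper value outside its range is refused whole. "gripper" is the finger opening in mm, from 0 to 85.4, set as the call begins (left out, the last holds). The fingers move at their own pace and stop on an object; "force" is the grip in N (left out, the last holds). Time passes only in rows, so rows that repeat a pose let the fingers close. It gives the time, the measured TCP pose, the force and the opening at its end, in the units of the state.
- observe(): the state, without advancing time (a new reading comes with each control period).
- viewer.camera(name): name is "side" or "top" or "wrist"; returns a dict with "image" (384x512x3 uint8, blue, green, red), "depth" (384x512 float32, m along the optical axis (not along the pixel's ray), 0 where there is no reading), "fx", "fy", "cx", "cy" (pixels), "extrinsics" (4x4, takes a point from camera to world coordinates); the wrist camera has in their place "hand_eye" (4x4, takes a point from camera to tool coordinates, whose origin is the TCP and whose axes are the flange's). Camera axes: x right, y down, z forward; pixel columns grow to the right and rows downward; lengths in m; the calibration is good to about 2 mm. A picture is of the moment at which its call begins: read the wrist's pose just before it.
- manip.job_done(): hands the job in, once; it reports no verdict.
The state is a dict: "clock": time; "joint_pos": joint angles; "joint_velocities": joint speeds; "joint_efforts": joint torques, N m; "tcp_pos": TCP position; "tool_rot": TCP orientation; "force": force on the tool from outside, world axes, zero at the start; "ft_torque": the same for the moment, N m; "grip_width": finger opening in m.
Only numpy, scipy, OpenCV 4.12 (cv2) and the standard library are available. Lean on these libraries where they do the work, as an engineer would, in place of code of your own. Each camera call takes 0.05 s, during which the arm holds its last target.

## Working session

There is one attempt and no reset: what is moved stays moved. The work goes in short steps, Python scripts to look and compute and a tool call to move; the robot and the scene stay as the last step left them, time stands still between calls to the robot, and variables do not carry over. Pictures are saved under pics/ and viewed, and the job is handed in when it is done.

Besides the shell and the picture viewer there is one more tool, called after "Call:" as a command line: name --argument value ..., lists and objects as JSON in quotes. arm_command: Moves the arm, as the interface text tells. Its arguments: {"type":"object","properties":{"rows":{"type":"array","items":{"type":"object","properties":{"x":{"type":"number"},"y":{"type":"number"},"z":{"type":"number"},"twist":{"type":"number"}}}},"gripper":{"type":"number"},"force":{"type":"number"}},"required":["rows"]}

```bash
mkdir -p pics; cat > h.py <<'E'
import numpy as np, cv2
from cell import observe, viewer, manip
from scipy.spatial.transform import Rotation as R
def T_tool(s):
    T=np.eye(4);T[:3,:3]=R.from_euler('xyz',s['tool_rot']).as_matrix();T[:3,3]=s['tcp_pos'];return T
def cam(n):
    s=observe();c=viewer.camera(n)
    c['T']=c['extrinsics'] if n!='wrist' else T_tool(s)@c['hand_eye']
    c['T']=np.array(c['T']);return c
def ray(c,u,v,z):
    d=c['T'][:3,:3]@np.array([(u-c['cx'])/c['fx'],(v-c['cy'])/c['fy'],1]);o=c['T'][:3,3]
    return o+d*(z-o[2])/d[2]
def pt(c,u,v):
    Z=c['depth'][int(v),int(u)]
    return c['T'][:3,:3]@(np.array([(u-c['cx'])/c['fx'],(v-c['cy'])/c['fy'],1])*Z)+c['T'][:3,3]
def proj(c,p):
    q=np.linalg.inv(c['T'])@np.append(p,1);return np.array([c['fx']*q[0]/q[2]+c['cx'],c['fy']*q[1]/q[2]+c['cy']])
E
python3 - <<'E'
from h import *
import pickle
s=observe();print(s)
for n in ['top','side','wrist']:
    c=cam(n);cv2.imwrite(f'pics/{n}0.png',c['image']);pickle.dump(c,open(n+'0.pkl','wb'));print(n,c['T'].round(3).tolist(),c['fx'])
E
```

```text
{'clock': 0.0, 'joint_pos': array([-1.15777659e+00,  1.16486410e-01,  1.44225724e+00,  4.22083699e-05,
        1.58399081e+00, -3.78549969e-02]), 'joint_velocities': array([-6.74025770e-04, -2.06658875e-05, -1.94440665e-03, -9.33042321e-04,
       -3.69229160e-04, -8.16740244e-04]), 'joint_efforts': array([ 1.02996542e-03, -7.31989574e+01, -6.32486916e+01,  1.62362949e-05,
        6.34778815e-03, -3.15599630e-05]), 'tcp_pos': array([ 0.29402872, -0.60739032,  0.23056687]), 'tool_rot': array([-3.14045326e+00, -8.53877907e-05,  4.50875219e-01]), 'force': array([-0.48114746,  0.21214869,  0.60991182]), 'ft_torque': array([ 0.01632096, -0.0521216 , -0.02614766]), 'grip_width': 0.08549494010462057}
top [[0.026, -0.997, 0.073, 0.441], [-1.0, -0.026, -0.005, -0.061], [0.007, -0.072, -0.997, 1.369], [0.0, 0.0, 0.0, 1.0]] 375.50808240337693
side [[-0.998, -0.043, 0.049, 0.448], [-0.065, 0.671, -0.738, 0.876], [-0.001, -0.74, -0.673, 1.013], [0.0, 0.0, 0.0, 1.0]] 360.5981992917494
wrist [[0.436, -0.866, -0.247, 0.357], [-0.9, -0.42, -0.117, -0.578], [-0.003, 0.273, -0.962, 0.373], [0.0, 0.0, 0.0, 1.0]] 294.5073622377955
```

View pics/top0.png

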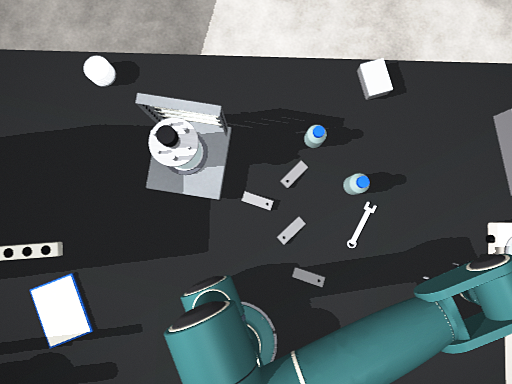

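View pics/side0.png

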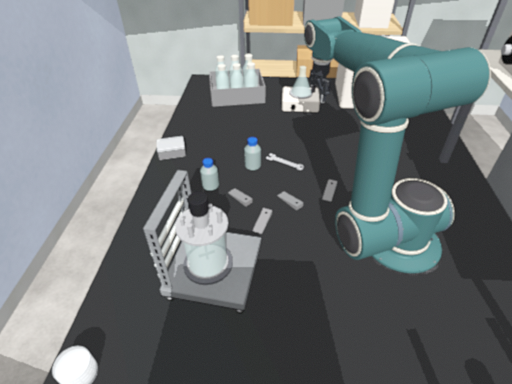

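View pics/wrist0.png

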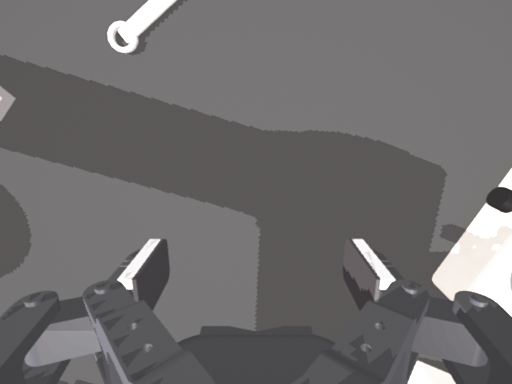

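```bash
python3 - <<'E'
from h import *
import pickle
for n,b in [('top',(200,150,140,140)),('side',(150,170,170,140))]:
    c=pickle.load(open(n+'0.pkl','rb'));x,y,w,h=b
    cv2.imwrite(f'pics/{n}0c.png',cv2.resize(c['image'][y:y+h,x:x+w],None,fx=4.2,fy=4.2,interpolation=cv2.INTER_CUBIC))
c=pickle.load(open('top0.pkl','rb'))
hsv=cv2.cvtColor(c['image'],cv2.COLOR_BGR2HSV)
m=((hsv[...,2]>95)&(hsv[...,1]<60)).astype('uint8')*255
cs,_=cv2.findContours(m,cv2.RETR_EXTERNAL,cv2.CHAIN_APPROX_NONE)
for k in cs:
    a=cv2.contourArea(k)
    if 150<a<12000:
        r=cv2.minAreaRect(k);bx=cv2.boxPoints(r)
        print(a,np.round(r[0]),r[1],[ray(c,*p,.012)[:2].round(3).tolist() for p in bx],ray(c,*r[0],.012)[:2].round(3))
E
```

```text
289.5 [508. 358.] (49.0, 7.0) [[0.053, -0.951], [0.054, -0.976], [-0.114, -0.972], [-0.115, -0.947]] [-0.031 -0.961]
2432.0 [ 60. 310.] (59.907623291015625, 42.98926544189453) [[0.168, 0.731], [0.221, 0.591], [0.027, 0.509], [-0.025, 0.648]] [0.097 0.62 ]
288.0 [308. 277.] (31.939001083374023, 10.11928653717041) [[0.235, -0.195], [0.269, -0.205], [0.237, -0.314], [0.203, -0.303]] [ 0.236 -0.254]
824.5 [ 31. 251.] (14.342244148254395, 63.1212158203125) [[0.317, 0.852], [0.34, 0.629], [0.29, 0.622], [0.267, 0.844]] [0.303 0.737]
658.5 [499. 238.] (32.0, 24.0) [[0.447, -0.898], [0.449, -0.985], [0.334, -0.982], [0.332, -0.896]] [ 0.391 -0.94 ]
305.5 [291. 230.] (10.862068176269531, 30.55172348022461) [[0.375, -0.136], [0.452, -0.214], [0.425, -0.241], [0.347, -0.163]] [ 0.4   -0.189]
282.0 [361. 225.] (11.180339813232422, 49.64070510864258) [[0.352, -0.383], [0.514, -0.462], [0.497, -0.499], [0.335, -0.419]] [ 0.424 -0.441]
282.5 [257. 200.] (30.990318298339844, 10.11928653717041) [[0.503, -0.005], [0.538, -0.016], [0.505, -0.123], [0.47, -0.112]] [ 0.504 -0.064]
260.5 [355. 184.] (19.846155166625977, 23.46154022216797) [[0.587, -0.364], [0.622, -0.443], [0.556, -0.471], [0.521, -0.392]] [ 0.571 -0.418]
288.5 [294. 174.] (10.60660171508789, 29.698484420776367) [[0.578, -0.144], [0.657, -0.219], [0.63, -0.247], [0.551, -0.172]] [ 0.604 -0.196]
225.0 [314. 137.] (19.50396156311035, 22.25995635986328) [[0.726, -0.217], [0.797, -0.259], [0.76, -0.321], [0.689, -0.278]] [ 0.743 -0.269]
784.0 [502. 152.] (87.0, 18.0) [[0.868, -0.928], [0.87, -0.995], [0.547, -0.987], [0.545, -0.922]] [ 0.706 -0.958]
6810.0 [178. 146.] (98.76114654541016, 93.51517486572266) [[0.549, 0.425], [0.892, 0.39], [0.845, 0.029], [0.504, 0.07]] [0.696 0.229]
706.0 [99. 71.] (33.941123962402344, 25.45584487915039) [[0.976, 0.61], [1.047, 0.547], [0.958, 0.454], [0.888, 0.516]] [0.967 0.532]
```

View pics/top0c.png

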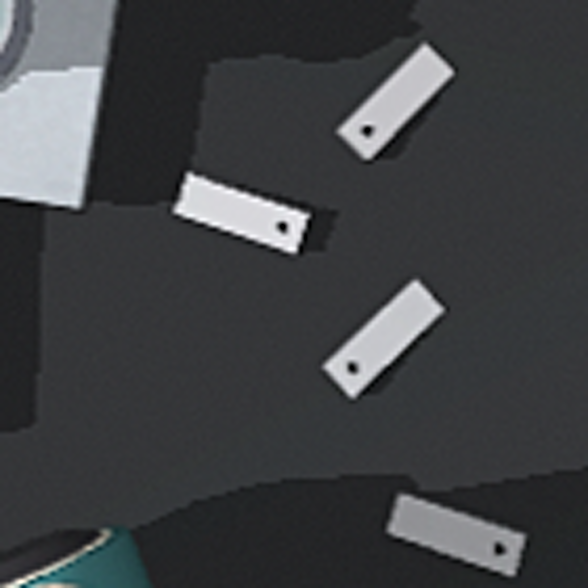

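View pics/side0c.png

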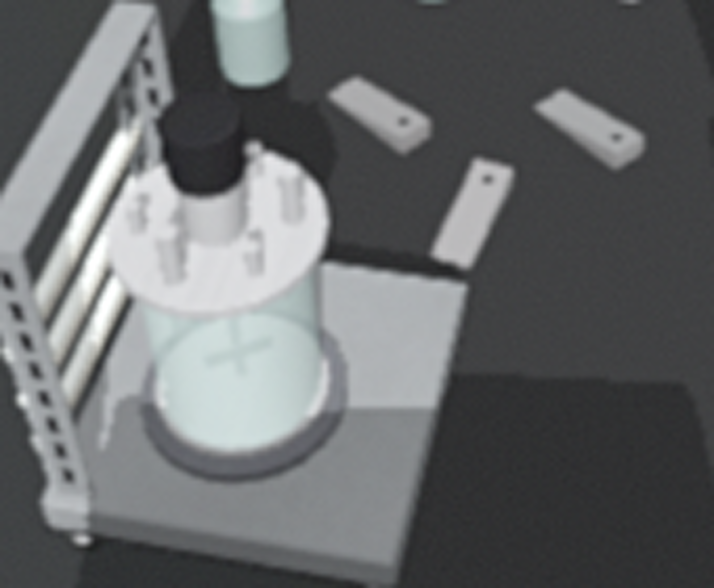

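```bash
python3 - <<'E'
from h import *
import pickle
c=pickle.load(open('top0.pkl','rb'))
crop=c['image'][90:215,125:245]
cv2.imwrite('pics/st.png',cv2.resize(crop,None,fx=5,fy=4.8,interpolation=cv2.INTER_CUBIC))
for p in [(219.3,199.3),(147,187),(231,128)]: print(ray(c,*p,.068).round(4), pt(c,p[0]-2,p[1]-2).round(3))
for u,v in [(210,190),(160,180),(220,150)]: print(pt(c,u,v).round(4))
b=viewer
for p,z in [((363,182),.14),((319,131),.13)]: print(ray(c,*p,z).round(3))
print('plane check', pt(c,240,240).round(4), pt(c,257,200).round(4))
w=pickle.load(open('wrist0.pkl','rb'));print(np.array(w['hand_eye']).round(3).tolist())
E
```

```text
[0.5014 0.0661 0.068 ] [0.508 0.073 0.067]
[0.5376 0.3181 0.068 ] [ 0.55   0.346 -0.001]
[0.7531 0.0334 0.068 ] [0.776 0.046 0.004]
[0.5329 0.0995 0.0672]
[0.5634 0.2747 0.0658]
[0.6738 0.0693 0.0691]
[ 0.567 -0.412  0.14 ]
[ 0.736 -0.266  0.13 ]
plane check [ 0.3594 -0.007   0.0035] [ 0.505  -0.0646  0.0118]
[[0.0, -0.962, -0.273, 0.07], [1.0, 0.001, -0.002, 0.001], [0.002, -0.273, 0.962, -0.142], [0.0, 0.0, 0.0, 1.0]]
```

View pics/st.png

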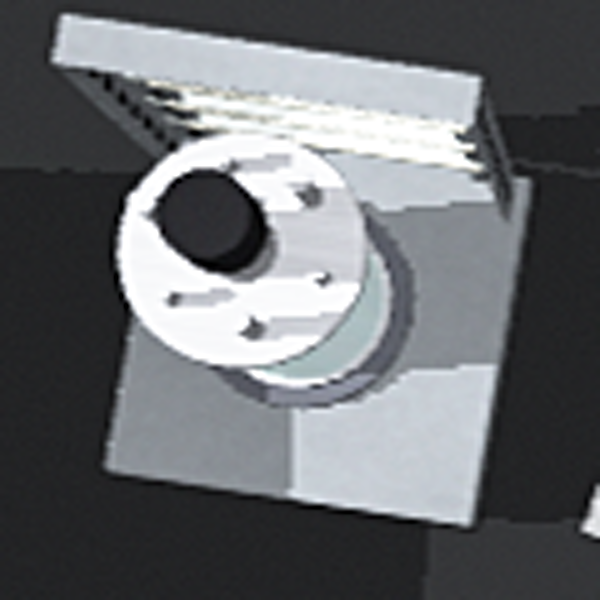

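Call:
arm_command --rows '[{"x": 184,"y": -159,"z": 0,"twist": -28},{"x": 184,"y": -159,"z": 0,"twist": -28},{"x": 184,"y": -159,"z": 0,"twist": -28},{"x": 184,"y": -159,"z": 0,"twist": -28},{"x": 369,"y": -318,"z": 0,"twist": -56},{"x": 369,"y": -318,"z": 0,"twist": -56},{"x": 369,"y": -318,"z": 0,"twist": -56},{"x": 369,"y": -318,"z": 0,"twist": -56},{"x": 369,"y": -318,"z": 0,"twist": -56},{"x": 369,"y": -318,"z": 0,"twist": -56},{"x": 369,"y": -318,"z": 0,"twist": -56},{"x": 369,"y": -318,"z": 0,"twist": -56}]' --gripper 0

```text
clock: 1.15
tcp_pos: [0.4882, -0.1575, 0.2311]
tool_rot: [-3.141, -0.001, 1.429]
force: [-0.5, -0.7, 0.3]
grip_width: -0.0001
```

Call:
arm_command --rows '[{"x": 0,"y": 0,"z": 0,"twist": 0},{"x": 0,"y": 0,"z": 0,"twist": 0},{"x": 0,"y": 0,"z": 0,"twist": 0}]'

```text
clock: 1.4
tcp_pos: [0.4881, -0.1576, 0.2309]
tool_rot: [-3.141, -0.001, 1.43]
force: [-0.0, -1.1, 0.4]
grip_width: 0.0001
```

```bash
python3 - <<'E'
from h import *
import pickle
s=observe();print(s['clock'],s['tcp_pos'],np.degrees(s['tool_rot']),s['force'],s['grip_width'])
for n in ['wrist','top']:
    c=cam(n);cv2.imwrite(f'pics/{n}1.png',c['image']);pickle.dump(c,open(n+'1.pkl','wb'))
E
```

```text
1.4 [ 0.48807092 -0.15764056  0.23092958] [-1.79974030e+02 -5.51769696e-02  8.19285917e+01] [-1.58565297e-04 -1.08379154e+00  3.72816332e-01] 5.4525833212488646e-05
```

View pics/wrist1.png

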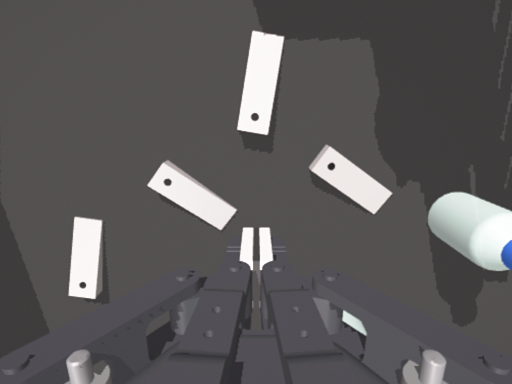

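```bash
cat >> h.py <<'E'
def wedge(c,box,thr=150):
    x,y,w,h=box
    g=cv2.cvtColor(c['image'],cv2.COLOR_BGR2GRAY)
    m=np.zeros_like(g);m[y:y+h,x:x+w]=(g[y:y+h,x:x+w]>thr)*255
    k=max(cv2.findContours(m,cv2.RETR_EXTERNAL,cv2.CHAIN_APPROX_NONE)[0],key=cv2.contourArea)
    return k
E
python3 - <<'E'
from h import *
import pickle
c=pickle.load(open('wrist1.pkl','rb'))
k=wedge(c,(220,10,80,150));r=cv2.minAreaRect(k);print(r)
a=cv2.approxPolyDP(k,4,True)[:,0];print(a.tolist())
P=np.array([pt(c,*p) for p in [(262,60),(258,90),(262,110),(255,104)]]);print(P.round(4))
# corners: pick extremes; thick z=.02, thin z=.003
for p in a: print(p, ray(c,*p,.02).round(4), ray(c,*p,.003).round(4))
s=(0.5217,0.0815)
print('foot px',proj(c,(*s,.028)))
E
```

```text
((259.831298828125, 82.30875396728516), (32.387428283691406, 100.67914581298828), 9.29330825805664)
[[252, 31], [237, 129], [267, 134], [283, 36]]
[[ 0.5129 -0.0382  0.0078]
 [ 0.5038 -0.07    0.0116]
 [ 0.5054 -0.0928  0.0143]
 [ 0.4982 -0.085   0.0158]]
[252  31] [ 0.5057 -0.0097  0.02  ] [ 0.506  -0.0058  0.003 ]
[237 129] [ 0.4732 -0.11    0.02  ] [ 0.472 -0.111  0.003]
[267 134] [ 0.5074 -0.1207  0.02  ] [ 0.5079 -0.1222  0.003 ]
[283  36] [ 0.5383 -0.0193  0.02  ] [ 0.5402 -0.0159  0.003 ]
foot px [254.74662245 -77.03233173]
```

Call:
arm_command --rows '[{"x": 0,"y": 0,"z": 40,"twist": -2},{"x": 0,"y": 0,"z": 80,"twist": -2},{"x": 0,"y": 0,"z": 120,"twist": -2},{"x": 0,"y": 0,"z": 160,"twist": -2},{"x": 0,"y": 0,"z": 190,"twist": -2},{"x": 0,"y": 0,"z": 210,"twist": -2},{"x": 0,"y": 0,"z": 220,"twist": -2},{"x": 0,"y": 0,"z": 223,"twist": -2},{"x": 0,"y": 0,"z": 223,"twist": -2},{"x": 0,"y": 0,"z": 223,"twist": -2}]' --gripper 14

```text
clock: 2.33
tcp_pos: [0.4885, -0.1588, 0.0095]
tool_rot: [3.14, -0.001, 1.463]
force: [0.2, 0.7, 0.4]
grip_width: 0.0139
```

```bash
python3 - <<'E'
from h import *
import pickle
s=observe();print(s['clock'],s['tcp_pos'],np.degrees(s['tool_rot']),s['force'],s['grip_width'])
for n in ['wrist']:
    c=cam(n);cv2.imwrite(f'pics/{n}2.png',c['image']);pickle.dump(c,open(n+'2.pkl','wb'))
E
```

```text
2.3333 [ 0.48850026 -0.15882709  0.00945935] [ 1.79919642e+02 -2.96471340e-02  8.37953922e+01] [0.16081145 0.70196005 0.44307446] 0.013908562122298873
```

View pics/wrist2.png

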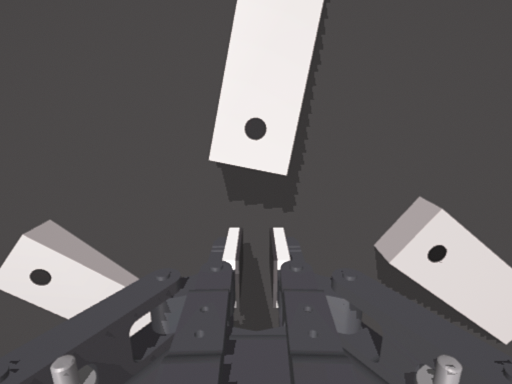

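Call:
arm_command --rows '[{"x": 6,"y": 2,"z": 1},{"x": 12,"y": 2,"z": 1},{"x": 18,"y": 2,"z": 1},{"x": 23,"y": 2,"z": 1},{"x": 27,"y": 2,"z": 1},{"x": 31,"y": 2,"z": 1},{"x": 35,"y": 2,"z": 1},{"x": 39,"y": 2,"z": 1},{"x": 43,"y": 2,"z": 1},{"x": 46,"y": 2,"z": 1},{"x": 48,"y": 2,"z": 1},{"x": 48,"y": 2,"z": 1}]'

```text
invalid input at $.rows[0]: expected keys x, y, z, twist
```

```bash
python3 - <<'E'
from h import *
import pickle
s=observe();print(s['clock'],s['tcp_pos'],np.degrees(s['tool_rot']),s['force'],s['grip_width'])
ims=[]
for n in ['wrist','top']:
    c=cam(n);pickle.dump(c,open(n+'3.pkl','wb'));ims.append(c['image'])
    if n=='top': ims[-1]=cv2.resize(c['image'][140:240,160:310],(600,400),interpolation=cv2.INTER_CUBIC)
cv2.imwrite('pics/w3.png',ims[0]);cv2.imwrite('pics/t3.png',ims[1])
E
```

```text
2.3833 [ 0.48862936 -0.15876222  0.0096505 ] [ 1.79892953e+02 -2.36606930e-02  8.38053729e+01] [0.06689044 0.04645299 0.56810067] 0.014315147096988097
```

View pics/w3.png

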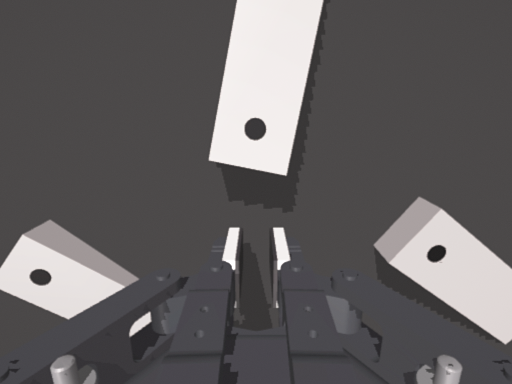

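View pics/t3.png

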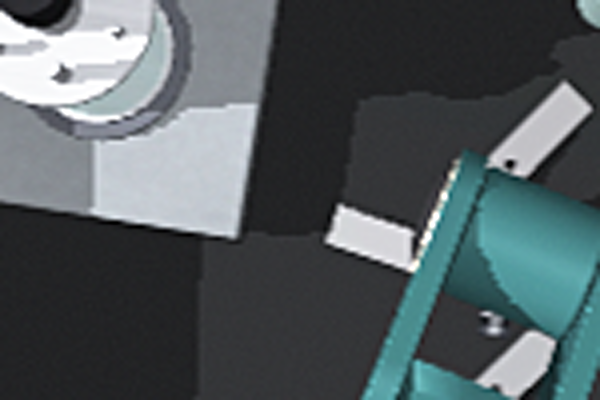

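The call was refused for missing the twist key, so nothing moved; I'm repeating it with twist.

Call:
arm_command --rows '[{"x": 6,"y": 2,"z": 1,"twist": 0},{"x": 12,"y": 2,"z": 1,"twist": 0},{"x": 18,"y": 2,"z": 1,"twist": 0},{"x": 23,"y": 2,"z": 1,"twist": 0},{"x": 27,"y": 2,"z": 1,"twist": 0},{"x": 31,"y": 2,"z": 1,"twist": 0},{"x": 35,"y": 2,"z": 1,"twist": 0},{"x": 39,"y": 2,"z": 1,"twist": 0},{"x": 43,"y": 2,"z": 1,"twist": 0},{"x": 46,"y": 2,"z": 1,"twist": 0},{"x": 48,"y": 2,"z": 1,"twist": 0},{"x": 48,"y": 2,"z": 1,"twist": 0}]'

```text
clock: 3.48
tcp_pos: [0.4957, -0.1107, 0.0084]
tool_rot: [3.14, -0.001, 1.463]
force: [-0.1, -0.4, -0.2]
grip_width: 0.0139
```

```bash
cat > look.py <<'E'
from h import *
import pickle,sys
i=sys.argv[1]
s=observe();print(s['clock'],s['tcp_pos'],np.degrees(s['tool_rot']),s['force'],s['grip_width'])
for n in ['wrist','top','side']:
    c=cam(n);pickle.dump(c,open(n+i+'.pkl','wb'));im=c['image']
    if n=='top': im=cv2.resize(c['image'][140:240,160:310],(600,400),interpolation=cv2.INTER_CUBIC)
    if n=='side': im=cv2.resize(c['image'][180:300,200:350],(700,560),interpolation=cv2.INTER_CUBIC)
    cv2.imwrite(f'pics/{n[0]}{i}.png',im)
E
python3 look.py 4
```

```text
3.4833 [ 0.49569649 -0.11067625  0.00839201] [ 1.79905490e+02 -3.13375277e-02  8.38387415e+01] [-0.11617206 -0.40281379 -0.18355045] 0.013904332214123852
```

View pics/w4.png

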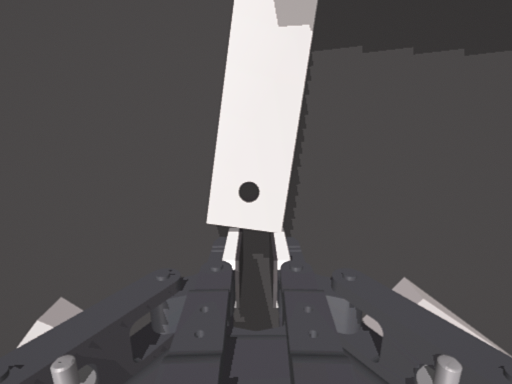

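View pics/t4.png

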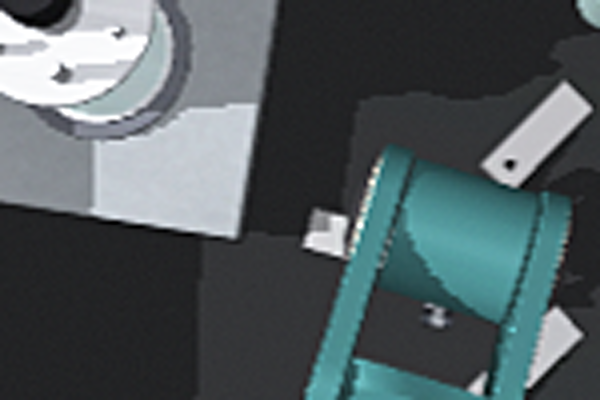

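View pics/s4.png

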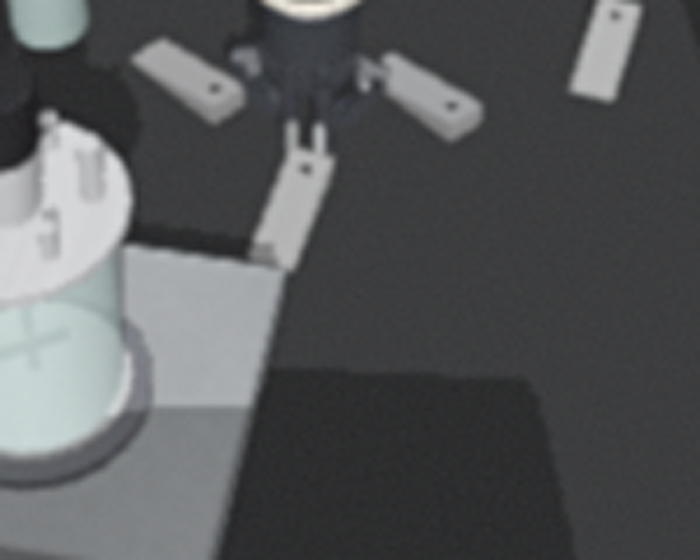

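```bash
cat > wm.py <<'E'
from h import *
import pickle,sys
def run(i,foot=np.array([0.5217,0.0815])):
    c=pickle.load(open(f'wrist{i}.pkl','rb'))
    g=cv2.cvtColor(c['image'],cv2.COLOR_BGR2GRAY)
    rows=range(60,215,3); L=[];Rr=[]
    # grey level along mid part: left/right edges as 3D points from depth
    for v in range(40,200,4):
        x=np.where(g[v,150:380]>120)[0]+150
        x=x[(x>170)&(x<350)]
        if len(x)<20: continue
        for u,l in ((x[0]+2,L),(x[-1]-2,Rr)):
            p=pt(c,u,v)
            if .002<p[2]<.025: l.append(p)
    out=[]
    for l in (L,Rr):
        l=np.array(l); vx,vy,x0,y0=cv2.fitLine(l[:,:2].astype(np.float32),cv2.DIST_HUBER,0,.01,.01).ravel()
        if vy<0:vx,vy=-vx,-vy
        out.append((np.degrees(np.arctan2(vy,vx)),x0,y0))
    a=np.radians(np.mean([o[0] for o in out]));u=np.array([np.cos(a),np.sin(a)]);n=np.array([u[1],-u[0]])
    m=np.array([(out[0][1]+out[1][1])/2,(out[0][2]+out[1][2])/2])
    # centre line: mean lateral
    lat=np.mean([np.dot([o[1],o[2]],n) for o in out])
    w=np.dot([out[1][1]-out[0][1],out[1][2]-out[0][2]],n)
    print('angles',[round(o[0],1) for o in out],'width',w.round(4),'foot lateral (+right)',(foot@n-lat).round(4))
run(sys.argv[1])
E
python3 wm.py 2; python3 wm.py 4
python3 - <<'E'
from h import *
import pickle
c=pickle.load(open('wrist4.pkl','rb'))
for p in [(208,222),(282,231)]: print(ray(c,*p,.02).round(4))
s=T=c['T']
E
```

```text
angles [np.float32(72.5), np.float32(72.4)] width 0.0344 foot lateral (+right) -0.0296
angles [np.float32(75.7), np.float32(75.4)] width 0.0343 foot lateral (+right) -0.0157
[ 0.4756 -0.0919  0.02  ]
[ 0.5103 -0.1004  0.02  ]
```

Call:
arm_command --rows '[{"x": 3,"y": 0,"z": 0,"twist": 0},{"x": 6,"y": 0,"z": 0,"twist": 0},{"x": 9,"y": 0,"z": 0,"twist": 0},{"x": 12,"y": 0,"z": 0,"twist": 0},{"x": 15,"y": 0,"z": 0,"twist": 0},{"x": 18,"y": 0,"z": 0,"twist": 0},{"x": 21,"y": 0,"z": 0,"twist": 0},{"x": 24,"y": 0,"z": 0,"twist": 0},{"x": 26,"y": 0,"z": 0,"twist": 0},{"x": 28,"y": 0,"z": 0,"twist": 0},{"x": 28,"y": 0,"z": 0,"twist": 0}]'

```text
clock: 4.55
tcp_pos: [0.4987, -0.0829, 0.0084]
tool_rot: [3.14, -0.001, 1.463]
force: [-0.4, 0.4, 0.7]
grip_width: 0.0141
```

```bash
python3 look.py 5; python3 wm.py 5
```

```text
4.55 [ 0.49873301 -0.08291651  0.00844494] [ 1.79899849e+02 -2.92941180e-02  8.38351027e+01] [-0.3982751   0.35022195  0.68409289] 0.014131110945379935
angles [np.float32(81.5), np.float32(81.7)] width 0.0341 foot lateral (+right) 0.0043
```

View pics/w5.png

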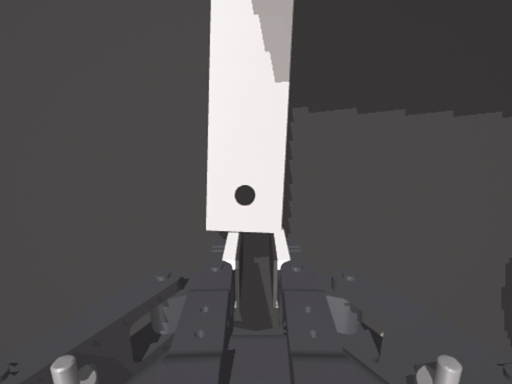

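View pics/s5.png

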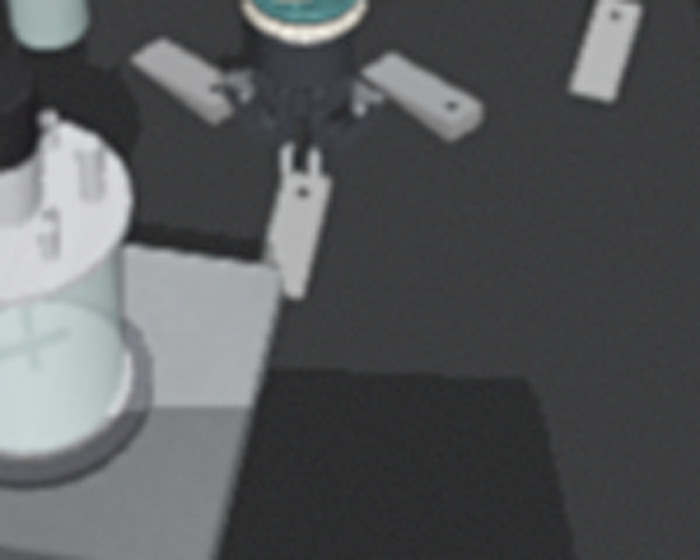

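```bash
python3 - <<'E'
from h import *
import pickle
c=pickle.load(open('side5.pkl','rb'))
f=lambda u,v:(200+u*150/700,180+v*120/560)
print('thin vis corner',ray(c,*f(300,298),.003).round(4))
print('base corner',ray(c,*f(280,266),.068).round(4), 'left near', ray(c,*f(0,0),.068).round(3))
for p in [(208,177),(330,182)]: print('thick',ray(c,*f(*p),.02).round(4))
s0=pickle.load(open('side0.pkl','rb'))
o=lambda u,v:(150+u/4.2,170+v/4.2)
for p in [(467,285),(398,572),(335,262)]: print('side0 base',ray(s0,*o(*p),.068).round(4))
w=pickle.load(open('wrist5.pkl','rb'))
for p in [(207,230),(283,232)]: print('w',ray(w,*p,.02).round(4))
E
```

```text
thin vis corner [0.4927 0.0461 0.003 ]
base corner [0.5062 0.0705 0.068 ] left near [ 0.768 -0.214  0.068]
thick [ 0.5738 -0.0608  0.02  ]
thick [ 0.4747 -0.0615  0.02  ]
side0 base [0.5019 0.074  0.068 ]
side0 base [0.5326 0.3332 0.068 ]
side0 base [0.6121 0.0563 0.068 ]
w [ 0.4776 -0.0682  0.02  ]
w [ 0.5137 -0.0732  0.02  ]
```

Call:
arm_command --rows '[{"x": -1,"y": 0,"z": 0,"twist": 2},{"x": 0,"y": 0,"z": 0,"twist": 4},{"x": 3,"y": 0,"z": 0,"twist": 4},{"x": 6,"y": 0.3,"z": 0,"twist": 4},{"x": 9,"y": 0.5,"z": 0,"twist": 4},{"x": 12,"y": 0.8,"z": 0,"twist": 4},{"x": 15,"y": 1,"z": 0,"twist": 4},{"x": 18,"y": 1.2,"z": 0,"twist": 4},{"x": 21,"y": 1.4,"z": 0,"twist": 4},{"x": 24,"y": 1.6,"z": 0,"twist": 4},{"x": 26,"y": 1.8,"z": 0,"twist": 4},{"x": 26,"y": 1.8,"z": 0,"twist": 4}]'

```text
clock: 5.7
tcp_pos: [0.5033, -0.0572, 0.0085]
tool_rot: [3.14, -0.001, 1.394]
force: [0.7, 0.4, 0.4]
grip_width: 0.0139
```

```bash
python3 look.py 6; python3 wm.py 6
```

```text
5.7 [ 0.50334241 -0.05723804  0.00845282] [ 1.79905461e+02 -3.67301721e-02  7.98447995e+01] [0.68720374 0.36478492 0.42805621] 0.013883438705247997
angles [np.float32(80.1), np.float32(80.3)] width 0.034 foot lateral (+right) 0.0005
```

View pics/w6.png

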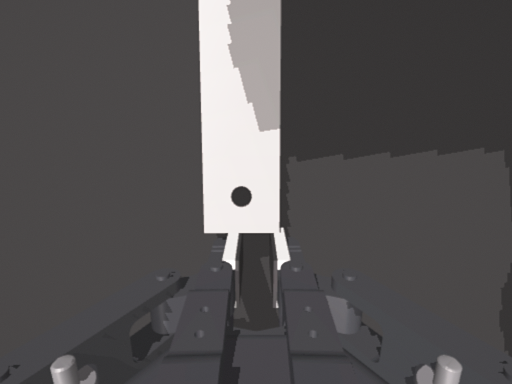

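View pics/s6.png

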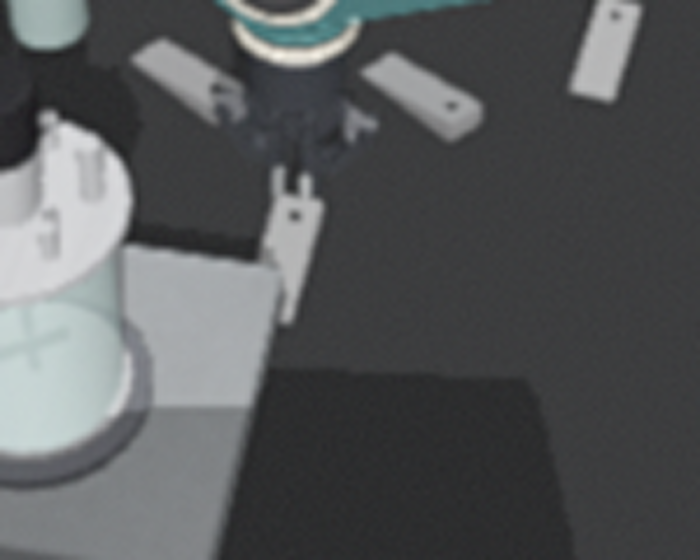

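Call:
arm_command --rows '[{"x": -4,"y": 0,"z": 0,"twist": 0},{"x": -4,"y": -6,"z": 0,"twist": 0},{"x": 0,"y": -6,"z": 0,"twist": 0},{"x": 3,"y": -6,"z": 0,"twist": 0},{"x": 6,"y": -6,"z": 0,"twist": 0},{"x": 9,"y": -6,"z": 0,"twist": 0},{"x": 12,"y": -6,"z": 0,"twist": 0},{"x": 14,"y": -6,"z": 0,"twist": 0},{"x": 16,"y": -6,"z": 0,"twist": 0},{"x": 18,"y": -6,"z": 0,"twist": 0},{"x": 20,"y": -6,"z": 0,"twist": 0},{"x": 20,"y": -6,"z": 0,"twist": 0}]'

```text
clock: 6.85
tcp_pos: [0.5009, -0.0366, 0.0084]
tool_rot: [3.14, -0.001, 1.393]
force: [0.2, -0.2, 0.2]
grip_width: 0.014
```

```bash
python3 look.py 7; python3 wm.py 7
```

```text
6.85 [ 0.50094504 -0.03656381  0.00841219] [ 1.79908780e+02 -3.74099723e-02  7.98402869e+01] [ 0.18961936 -0.15450281  0.23347338] 0.013978932166453423
angles [np.float32(80.0), np.float32(79.8)] width 0.034 foot lateral (+right) -0.0007
```

View pics/w7.png

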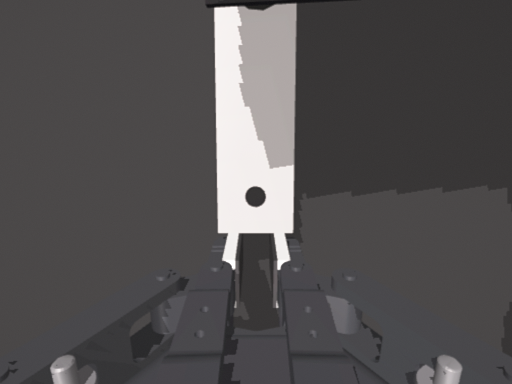

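View pics/s7.png

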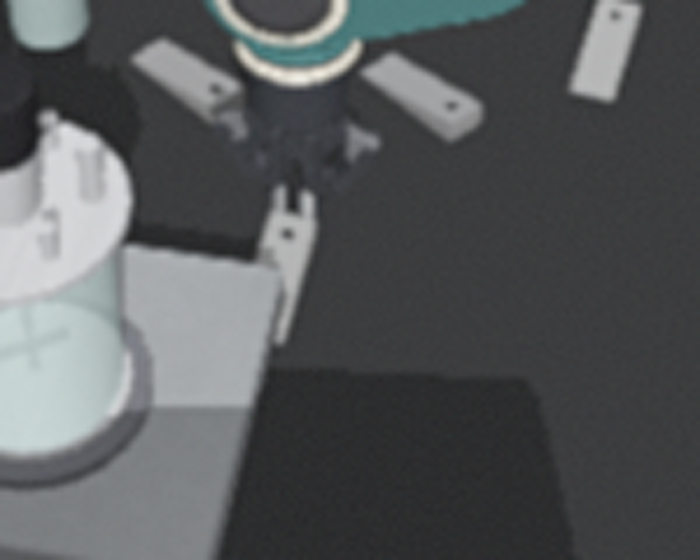

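Call:
arm_command --rows '[{"x": 1,"y": 0,"z": 0,"twist": 0},{"x": 2,"y": 0,"z": 0,"twist": 0},{"x": 3,"y": 0,"z": 0,"twist": 0},{"x": 3,"y": 0,"z": 0,"twist": 0}]'

```text
clock: 7.33
tcp_pos: [0.5015, -0.0338, 0.0085]
tool_rot: [3.14, -0.001, 1.393]
force: [-0.3, -0.3, -0.4]
grip_width: 0.0143
```

Call:
arm_command --rows '[{"x": 1,"y": 0,"z": 0,"twist": 0},{"x": 2,"y": 0,"z": 0,"twist": 0},{"x": 2,"y": 0,"z": 0,"twist": 0}]'

```text
clock: 7.58
tcp_pos: [0.5018, -0.0317, 0.0084]
tool_rot: [3.14, -0.001, 1.393]
force: [0.2, -0.4, 0.3]
grip_width: 0.0136
```

Call:
arm_command --rows '[{"x": 1,"y": 0,"z": 0,"twist": 0},{"x": 2,"y": 0,"z": 0,"twist": 0},{"x": 2,"y": 0,"z": 0,"twist": 0}]'

```text
clock: 7.83
tcp_pos: [0.5022, -0.0296, 0.0084]
tool_rot: [3.14, -0.001, 1.393]
force: [1.0, -0.7, 0.7]
grip_width: 0.0139
```

Call:
arm_command --rows '[{"x": 1,"y": 0,"z": 0,"twist": 0},{"x": 2,"y": 0,"z": 0,"twist": 0},{"x": 2,"y": 0,"z": 0,"twist": 0},{"x": 2,"y": 0,"z": 0,"twist": 0}]'

```text
clock: 8.17
tcp_pos: [0.5026, -0.0275, 0.0084]
tool_rot: [3.14, -0.001, 1.394]
force: [0.1, -0.2, -0.1]
grip_width: 0.014
```

```bash
python3 look.py 8; python3 wm.py 8
```

```text
8.1667 [ 0.50255653 -0.02752242  0.00844441] [ 1.79906546e+02 -4.25680581e-02  7.98467263e+01] [ 0.08205867 -0.18774629 -0.07021112] 0.013993672224663623
angles [np.float32(79.9), np.float32(79.9)] width 0.0341 foot lateral (+right) -0.0006
```

View pics/w8.png

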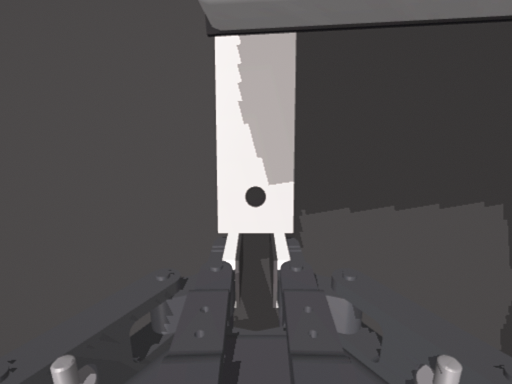

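Call:
arm_command --rows '[{"x": 1,"y": 0,"z": 0,"twist": 0},{"x": 2,"y": 0,"z": 0,"twist": 0},{"x": 2,"y": 0,"z": 0,"twist": 0}]'

```text
clock: 8.57
tcp_pos: [0.5029, -0.0255, 0.0084]
tool_rot: [3.14, -0.001, 1.393]
force: [1.0, 0.1, 0.7]
grip_width: 0.014
```

```bash
python3 - <<'E'
from h import *
import pickle
c=pickle.load(open('wrist8.pkl','rb'))
p=ray(c,210,32,.028);print(p.round(4))
a=np.radians(-7.9);x=np.array([np.cos(a),np.sin(a)]);y=np.array([-x[1],x[0]])
f=p[:2]+.018*(x+y);print('foot',f.round(4))
t=np.array([.50255,-.0275]);u=np.array([np.cos(1.394),np.sin(1.394)])
print('along',(f-t)@u-.0115,'lat',(f-t)@[u[1],-u[0]])
E
```

```text
[0.5034 0.0701 0.028 ]
foot [0.5237 0.0854]
along 0.10340075947076977 lat 0.0009228774987794907
```

Call:
arm_command --rows '[{"x": 1,"y": 0,"z": 0,"twist": 0},{"x": 2,"y": 0,"z": 0,"twist": 0},{"x": 2,"y": 0,"z": 0,"twist": 0}]'

```text
clock: 8.82
tcp_pos: [0.5033, -0.0234, 0.0084]
tool_rot: [3.14, -0.001, 1.394]
force: [-0.4, -0.5, -0.6]
grip_width: 0.014
```

Call:
arm_command --rows '[{"x": 1,"y": 0,"z": 0,"twist": 0},{"x": 2,"y": 0,"z": 0,"twist": 0},{"x": 2,"y": 0,"z": 0,"twist": 0}]'

```text
clock: 9.07
tcp_pos: [0.5036, -0.0216, 0.0084]
tool_rot: [3.14, -0.0, 1.394]
force: [-2.2, -4.0, 0.1]
grip_width: 0.0139
```

Call:
arm_command --rows '[{"x": 0,"y": 0,"z": 0,"twist": 0}]'

```text
clock: 9.15
tcp_pos: [0.5036, -0.0217, 0.0084]
tool_rot: [3.14, 0.0, 1.394]
force: [-0.7, -1.4, -0.4]
grip_width: 0.014
```

```bash
python3 look.py 9; python3 wm.py 9; python3 -c "
from h import *
print(observe()['force'])
import pickle
for i in '789':
    w=pickle.load(open(f'side{i}.pkl','rb'));g=w['image'].astype(float)
    if i=='7': r=g
    print(abs(g-r)[240:310,160:255].mean())
"
```

```text
9.15 [ 0.50362014 -0.02165339  0.00844035] [1.79908440e+02 6.24240564e-03 7.98557949e+01] [-0.68874168 -1.39209144 -0.38666248] 0.013968876356532602
angles [np.float32(79.8), np.float32(79.8)] width 0.0341 foot lateral (+right) -0.0009
[-0.63554632 -3.22525652  0.75835011]
0.0
0.7221052631578947
0.7603508771929824
```

View pics/w9.png

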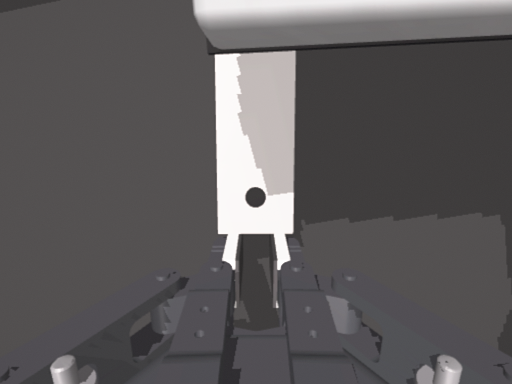

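Call:
arm_command --rows '[{"x": 0.4,"y": 0,"z": 0,"twist": 0},{"x": 0.4,"y": 0,"z": 0,"twist": 0},{"x": 0.4,"y": 0,"z": 0,"twist": 0}]'

```text
clock: 9.55
tcp_pos: [0.5036, -0.0215, 0.0084]
tool_rot: [3.14, 0.0, 1.394]
force: [-2.2, -5.2, -0.2]
grip_width: 0.0135
```

Call:
arm_command --rows '[{"x": 0.4,"y": 0,"z": 0,"twist": 0},{"x": 0.4,"y": 0,"z": 0,"twist": 0},{"x": 0.4,"y": 0,"z": 0,"twist": 0}]'

```text
clock: 9.8
tcp_pos: [0.5037, -0.0214, 0.0084]
tool_rot: [3.14, 0.001, 1.394]
force: [-1.1, -6.0, 0.6]
grip_width: 0.0138
```

Call:
arm_command --rows '[{"x": -3,"y": 0,"z": 0,"twist": 0},{"x": -8,"y": 0,"z": 0,"twist": 0},{"x": -15,"y": 0,"z": 0,"twist": 0},{"x": -15,"y": 0,"z": 0,"twist": 0},{"x": -15,"y": 0,"z": 0,"twist": 0}]'

```text
clock: 10.22
tcp_pos: [0.501, -0.0366, 0.0085]
tool_rot: [3.14, 0.001, 1.393]
force: [-0.2, 0.7, -0.1]
grip_width: 0.014
```

```bash
python3 look.py 10; python3 wm.py 10; python3 - <<'E'
from h import *
import pickle
for i in ('9','10'):
    c=pickle.load(open(f'wrist{i}.pkl','rb'))
c0=pickle.load(open('wrist10.pkl','rb'))
g=cv2.cvtColor(c0['image'],cv2.COLOR_BGR2GRAY)
E
```

```text
10.2167 [ 0.50095999 -0.03655386  0.00845269] [1.79909877e+02 5.46944523e-02 7.98008907e+01] [-0.24813352  0.7270433  -0.14402532] 0.013993776253184407
angles [np.float32(80.0), np.float32(80.2)] width 0.0342 foot lateral (+right) -0.0005
```

View pics/w10.png

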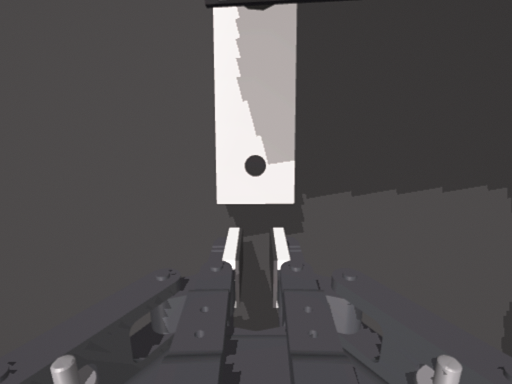

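View pics/s10.png

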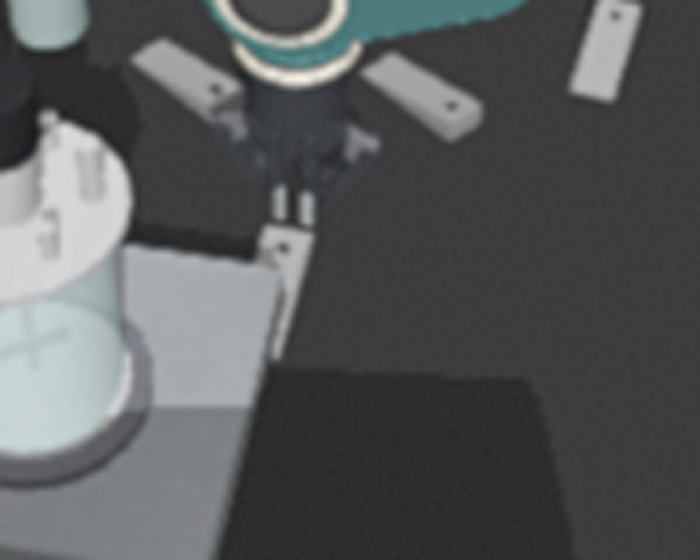

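Call:
arm_command --rows '[{"x": -5,"y": 0,"z": -30,"twist": 0},{"x": -5,"y": 0,"z": -70,"twist": -5},{"x": -5,"y": 0,"z": -110,"twist": -11},{"x": 0,"y": 0,"z": -110,"twist": -18},{"x": 20,"y": 0,"z": -110,"twist": -25},{"x": 50,"y": 0,"z": -110,"twist": -31},{"x": 80,"y": 0,"z": -110,"twist": -37},{"x": 105,"y": 0,"z": -110,"twist": -43},{"x": 120,"y": 1,"z": -110,"twist": -49},{"x": 124,"y": 1,"z": -110,"twist": -50},{"x": 124,"y": 1,"z": -110,"twist": -50},{"x": 124,"y": 1,"z": -110,"twist": -50}]' --gripper 0

```text
clock: 11.37
tcp_pos: [0.5236, 0.0856, 0.1182]
tool_rot: [-3.141, 0.002, 2.263]
force: [-0.2, -0.8, 0.3]
grip_width: 0.0002
```

```bash
python3 look.py 11
```

```text
11.3667 [0.52359385 0.08555694 0.11820891] [-1.79993186e+02  1.05012750e-01  1.29685499e+02] [-0.18842301 -0.81935886  0.27416587] 0.00024147888517427692
```

View pics/w11.png

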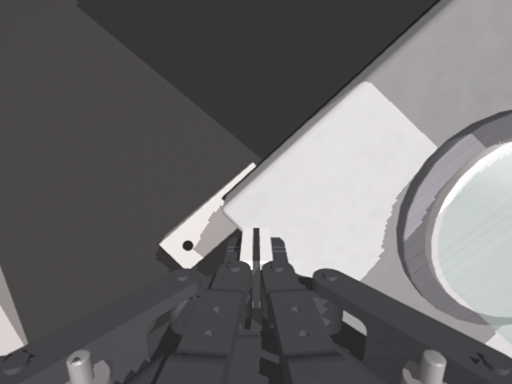

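View pics/s11.png

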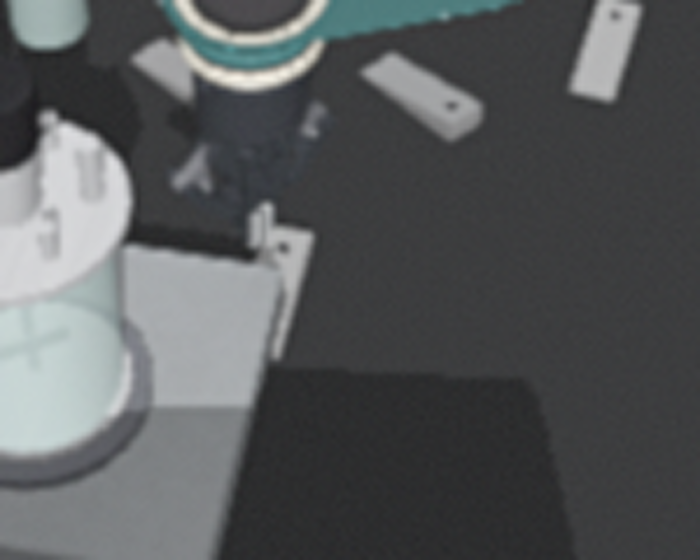

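Call:
arm_command --rows '[{"x": 0,"y": 0,"z": 15,"twist": 0},{"x": 0,"y": 0,"z": 30,"twist": 0},{"x": 0,"y": 0,"z": 40,"twist": 0},{"x": 0,"y": 0,"z": 45,"twist": 0},{"x": 0,"y": 0,"z": 47,"twist": 0},{"x": 0,"y": 0,"z": 48,"twist": 0},{"x": 0,"y": 0,"z": 48,"twist": 0}]'

```text
clock: 12.1
tcp_pos: [0.524, 0.0849, 0.0708]
tool_rot: [3.141, 0.002, 2.263]
force: [-0.1, -0.2, 0.8]
grip_width: 0.0001
```

Call:
arm_command --rows '[{"x": 0,"y": 0,"z": 0.5,"twist": 0},{"x": 0,"y": 0,"z": 1,"twist": 0},{"x": 0,"y": 0,"z": 1,"twist": 0}]'

```text
clock: 12.35
tcp_pos: [0.5241, 0.0849, 0.0702]
tool_rot: [3.14, 0.003, 2.263]
force: [-0.5, 0.0, -0.4]
grip_width: -0.0002
```

Call:
arm_command --rows '[{"x": 0,"y": 0,"z": 0.5,"twist": 0},{"x": 0,"y": 0,"z": 1,"twist": 0},{"x": 0,"y": 0,"z": 1,"twist": 0}]'

```text
clock: 12.6
tcp_pos: [0.5241, 0.0849, 0.0692]
tool_rot: [3.14, 0.003, 2.263]
force: [0.2, 0.8, -0.8]
grip_width: -0.0
```

Call:
arm_command --rows '[{"x": 0,"y": 0,"z": 0.5,"twist": 0},{"x": 0,"y": 0,"z": 1,"twist": 0},{"x": 0,"y": 0,"z": 1,"twist": 0}]'

```text
clock: 12.85
tcp_pos: [0.5241, 0.085, 0.0681]
tool_rot: [3.141, 0.003, 2.263]
force: [0.2, -0.1, 0.2]
grip_width: 0.0004
```

Call:
arm_command --rows '[{"x": 0,"y": 0,"z": 0.5,"twist": 0},{"x": 0,"y": 0,"z": 0.8,"twist": 0},{"x": 0,"y": 0,"z": 0.8,"twist": 0},{"x": 0,"y": 0,"z": 0.8,"twist": 0}]'

```text
clock: 13.18
tcp_pos: [0.5242, 0.085, 0.068]
tool_rot: [3.14, 0.003, 2.263]
force: [-4.8, -0.9, 8.8]
grip_width: 0.0002
```

Call:
arm_command --rows '[{"x": 0,"y": 0,"z": 0.6,"twist": 0},{"x": 0,"y": 0,"z": 0.6,"twist": 0},{"x": 0,"y": 0,"z": 0.6,"twist": 0},{"x": 0,"y": 0,"z": 0.6,"twist": 0}]'

```text
clock: 13.52
tcp_pos: [0.5242, 0.085, 0.068]
tool_rot: [3.14, 0.003, 2.263]
force: [-3.9, -0.2, 8.2]
grip_width: 0.0001
```

Call:
arm_command --rows '[{"x": 0,"y": 0,"z": 0.4,"twist": 0},{"x": 0,"y": 0,"z": 0.4,"twist": 0},{"x": 0,"y": 0,"z": 0.4,"twist": 0},{"x": 0,"y": 0,"z": 0.4,"twist": 0},{"x": 0,"y": 0,"z": 0.4,"twist": 0}]'

```text
clock: 13.93
tcp_pos: [0.5242, 0.085, 0.068]
tool_rot: [3.14, 0.003, 2.263]
force: [-3.4, -0.1, 7.4]
grip_width: 0.0001
```

Call:
arm_command --rows '[{"x": 0,"y": 0,"z": -2,"twist": 0},{"x": 0,"y": 0,"z": -8,"twist": 0},{"x": 0,"y": 0,"z": -20,"twist": 0},{"x": 0,"y": 0,"z": -50,"twist": 0},{"x": 0,"y": 0,"z": -50,"twist": 0},{"x": 0,"y": 0,"z": -50,"twist": 0}]'

```text
clock: 14.43
tcp_pos: [0.525, 0.0852, 0.1206]
tool_rot: [3.137, 0.005, 2.263]
force: [-0.1, -0.1, -0.4]
grip_width: -0.0002
```

```bash
python3 look.py 12; python3 - <<'E'
from h import *
import pickle
def base(i,n='wrist'):
    c=pickle.load(open(f'{n}{i}.pkl','rb'));return c
a,b=base('11'),base('12')
# plane fit of base top from the wrist depth
for c in (a,b):
    v,u=np.mgrid[150:200:3,300:390:3]
    P=np.array([pt(c,x,y) for x,y in zip(u.ravel(),v.ravel())]);P=P[abs(P[:,2]-.068)<.01]
    A=np.c_[P[:,:2]-P[:,:2].mean(0),np.ones(len(P))];k=np.linalg.lstsq(A,P[:,2],rcond=None)[0];print(len(P),k.round(4))
for n in ('top','side'):
    x,y=base('10',n)['image'].astype(float),base('12',n)['image'].astype(float)
    r=(slice(150,195),slice(150,220)) if n=='top' else (slice(240,310),slice(160,255))
    print(n,abs(x-y)[r].mean())
E
```

```text
14.4333 [0.52502967 0.08516205 0.12060632] [179.75167554   0.27088318 129.6703451 ] [-0.14631417 -0.06025989 -0.41056585] -0.0002052421567936067
507 [-0.0001  0.0016  0.0679]
509 [-0.0025 -0.0001  0.068 ]
top 32.673968253968255
side 0.7872180451127819
```

View pics/w12.png

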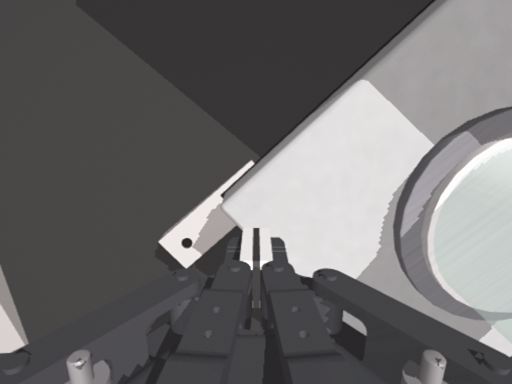

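```bash
python3 -c "
from h import *
print(manip.job_done())"
```

```text
the job is handed in; nothing more can be done
None
```

I slid the leftmost of the four look-alike wedges under the short foot, thin end first, and pressed on the corner to test it. I then handed the job in at about 14.5 s; no verdict was reported.

- **Pushing the wedge:** I pushed it with two slightly opened fingertips, turning it about 8° on the way to line it up with the foot. I stopped when the push force reached about 5–6 N, which is at the top of the 3–6 N range. The foot's axis ended within about 1 mm of the wedge's centre line.
- **Press test:** I pressed straight above the foot with about 7–9 N for roughly 0.75 s. The fingertips stayed at 0.068 m and the corner did not give. There was also about 4 N of sideways force during the press, well under the 9 N that would shift the stand.
- **Last checks:** After I lifted off, the wedge had not visibly moved. The top of the base measured 68 mm high, with a slope of about 0.0025 rad or less, which is within camera noise. The side view of the stand was unchanged, the force reading was near zero, and the tool was clear of everything.
- **Not measured:** I could not read the load on each foot. That all four corners bear is inferred from the push force, the firm press and the level base. The top-view before/after comparison told me nothing; I took the large difference to be the arm over the stand but did not view those frames.

One move call was refused because a key was missing; nothing moved, and I sent it again.

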